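# Feel for the empty cells of a spring-floored rack, fill them and shut the keeper

### The job

Two of the six cells in the grey rack are empty, but they all look alike: before moving either bar, press down on the discs with the fingertips until you find an empty cell, whose disc gives way. Put the two loose steel bars upright into the two empty cells, one after the other, fully home below the rack's top face, then swing the keeper bar fully shut over the cells. Keep the bars from tipping over, and leave the tin, the copper elbow and the V block where they are.

Things in the scene. Friction and masses are not known exactly. Their poses are not given: they have to be found in the camera images.
- rack: Grey bored storage block, fixed to the bench, 128 x 186 mm, top face 114 mm high, on an 8 mm base plate of 144 x 202 mm; origin at the centre of its underside, long side along its y, z up. Six round cells, two rows of three, pitch 58 mm. Four hold stored bars, two are empty (which ones differs each time); each shows a 44 mm plain steel disc, all looking alike.
- cell_1 (a point): Centre of the mouth of a 49 mm wide round cell (near (-x) row, left (+y)), level with the rack's top face. The disc in it lies 4 mm lower. If it is the end of a stored bar it is rigid; if the cell is empty it is a sprung follower that sinks up to 90 mm when pressed, against 1 to 3 N.
- cell_2 (a point): Centre of the mouth of a 49 mm wide round cell (near (-x) row, middle), level with the rack's top face. The disc in it lies 4 mm lower. If it is the end of a stored bar it is rigid; if the cell is empty it is a sprung follower that sinks up to 90 mm when pressed, against 1 to 3 N.
- cell_3 (a point): Centre of the mouth of a 49 mm wide round cell (near (-x) row, right (-y)), level with the rack's top face. The disc in it lies 4 mm lower. If it is the end of a stored bar it is rigid; if the cell is empty it is a sprung follower that sinks up to 90 mm when pressed, against 1 to 3 N.
- cell_4 (a point): Centre of the mouth of a 49 mm wide round cell (far (+x) row, left (+y)), level with the rack's top face. The disc in it lies 4 mm lower. If it is the end of a stored bar it is rigid; if the cell is empty it is a sprung follower that sinks up to 90 mm when pressed, against 1 to 3 N.
- cell_5 (a point): Centre of the mouth of a 49 mm wide round cell (far (+x) row, middle), level with the rack's top face. The disc in it lies 4 mm lower. If it is the end of a stored bar it is rigid; if the cell is empty it is a sprung follower that sinks up to 90 mm when pressed, against 1 to 3 N.
- cell_6 (a point): Centre of the mouth of a 49 mm wide round cell (far (+x) row, right (-y)), level with the rack's top face. The disc in it lies 4 mm lower. If it is the end of a stored bar it is rigid; if the cell is empty it is a sprung follower that sinks up to 90 mm when pressed, against 1 to 3 N.
- follower_1 (a joint): How far the sprung follower of cell_1 is pushed down, m: 0 up (or cell holds a stored bar, where it stays 0), 0.09 fully down. Springs back up when let go.
- follower_2 (a joint): How far the sprung follower of cell_2 is pushed down, m: 0 up (or cell holds a stored bar, where it stays 0), 0.09 fully down. Springs back up when let go.
- follower_3 (a joint): How far the sprung follower of cell_3 is pushed down, m: 0 up (or cell holds a stored bar, where it stays 0), 0.09 fully down. Springs back up when let go.
- follower_4 (a joint): How far the sprung follower of cell_4 is pushed down, m: 0 up (or cell holds a stored bar, where it stays 0), 0.09 fully down. Springs back up when let go.
- follower_5 (a joint): How far the sprung follower of cell_5 is pushed down, m: 0 up (or cell holds a stored bar, where it stays 0), 0.09 fully down. Springs back up when let go.
- follower_6 (a joint): How far the sprung follower of cell_6 is pushed down, m: 0 up (or cell holds a stored bar, where it stays 0), 0.09 fully down. Springs back up when let go.
- bar_1: Loose turned steel bar, 44 mm diameter, 90 mm long, about 0.45 kg, standing upright; origin at the centre of its lower end, z up. Let go in an empty cell it sinks by its own weight, pushing the follower down; pressing on its top helps. Fully home its lower end is 20 mm above the rack's origin, its top 4 mm below the rack's top face. Both bars are alike.
- bar_2: Loose turned steel bar, 44 mm diameter, 90 mm long, about 0.45 kg, standing upright; origin at the centre of its lower end, z up. Let go in an empty cell it sinks by its own weight, pushing the follower down; pressing on its top helps. Fully home its lower end is 20 mm above the rack's origin, its top 4 mm below the rack's top face. Both bars are alike.
- keeper (a joint): Swing angle, rad, of a flat dark steel bar 30 x 205 x 10 mm on an upright pivot at the rack's right (-y) end; it swings level, its underside 4 mm above the rack's top face. 0: shut at its stop, along the rack's +y over the middle between the rows, overlapping all cells. It opens clockwise seen from above; at pi/2 it points to the rack's +x. About 1 N at the knob; stays where left.
- keeper_knob (a point): Point on the axis of the keeper's upright black round knob, 24 mm diameter, its top 16 mm above this point and the flat bar's upper face 24 mm below it; 150 mm from the pivot.
- keeper_hinge (a point): On the keeper's pivot axis (vertical), at the height of the keeper's underside.
- screw_tin: Bystander: round tin, 57 mm diameter, 72 mm tall, origin at the centre of its underside.
- copper_elbow: Bystander: copper pipe elbow lying flat, 59 x 59 x 18 mm, origin under its centre.
- v_block: Bystander: steel V block, 42 x 50 x 35 mm, origin at the centre of its underside.
There are look-alikes about, which are no part of the job. What is shaped like the bar_2 but purple or turquoise is not meant.

How it is judged:
By the outcome, as a careful person would: the job done as asked, in the order asked, and still so for the second after the job is handed in, with the robot touching nothing.
It also fails if it takes over 72 s, if anything falls off the work surface, if the arm or the gripper's body presses on something with over 40 N, if the wrist force passes 120 N, or if a joint passes its speed limit or range.

### The arm

A 6-joint arm with a two-finger parallel gripper is mounted at the origin on a cart in front of the work surface, level with it; the furniture and walls round the work are solid. World frame = base frame: x ahead of the robot, y to its left, z up, the work surface at z = 0. Lengths are in mm, angles in degrees, forces in N, time in s.
With the tool pointing down it reaches from about 350 to 850 mm from the base axis. Payload 8.1 kg.
Tool frame: the origin (TCP) lies midway between the tips of the shut fingers; the grasp point (between the pads) lies 19 mm behind it; z points along the fingers, y is the line along which they close (so a half turn about z gives the same grasp; the last joint's range is limited). The gripper opens to 85 mm and grips with 20 to 120 N. Pads are 22 mm wide; open, the fingers measure 114 mm over their backs; the gripper's body (76 mm by 85 mm) begins 54 mm behind the grasp point. The pads swing forward as they close: fully open they stand 13 mm farther back than shut.
Start: joints at [-71.643, 7.471, 85.268, -0, 87.261, -4.893], TCP at [236.872, -551.268, 231.292] pointing down, gripper open.
Joint ranges: [-169.43, 169.43], [-51.17, 129.36], [1.28, 143.12], [-76.62, 256.62], [0, 156.53], [-152.29, 152.29]. Speed limits (degrees/s): [136.94, 136.94, 159.86, 180, 180, 180].

### API

Orientations are given as [roll, pitch, yaw] about the fixed x, y, z axes, in that order (R = Rz(yaw) Ry(pitch) Rx(roll)).
In Python, from bench import sense, snapshot, camera_params, hand_in, masks_of, pinpoint gives the robot as it stands.
- The arm moves only by the tool step_arm, never from a script. Its argument "targets" is a list of rows, each an object with "angular": the turn, a rotation vector about the tool's x, y, z scaled (see below), a list of three; "dp": the shift along the tool's x, y, z scaled (see below), a list of three; "fingers": the closure, from 0 (fully open) to 1 (shut). A call has exactly 8 rows; each row is the pose to reach, as a shift and turn from the pose commanded when the call began, along the tool's axes at that moment, turning the shorter way round; what a row does not reach only later rows make up. The controller multiplies each number of a shift by 0.2 m and each number of a turn by 180 degrees. A row lasts 1/8 s, in which the tool goes at most 62.5 mm and 10.7 degrees, less where a joint would pass 70% of its speed; a pose out of reach is approached as far as the arm can. A call with a number of a shift or a turn outside -1 to 1 is refused whole. A call with a gripper value outside its range is refused whole. The fingers move at their own pace and stop on an object; "newtons" is the grip in N (left out, the last holds). Time passes only in rows, so rows that repeat a pose let the fingers close, or fill a call up. It gives the time, the measured TCP pose, the force, the opening and the grip force at its end, in the units of the state.
- sense(): the state, without advancing time (a new reading comes with each control period).
- snapshot(name): name is "scene" or "top" or "wrist"; returns the picture (384x512x3 uint8, blue, green, red); there is no depth.
- camera_params(name): a dict with "vfov" (degrees; the focal length in pixels is half the picture's height over the tangent of half this angle, whatever the lens; pixels are square), "cx", "cy" (the principal point, pixels), "R" (3x3) and "t" (3): a world point X has camera coordinates R X + t. Camera axes: x right, y down, z forward; pixel columns grow to the right and rows downward; lengths in mm; the calibration is good to about 2 mm. A picture is of the moment at which its call begins: read the wrist's pose just before it. camera_params takes no time and is no camera call; for the wrist camera it gives the pose at the moment of the call.
- hand_in(): hands the job in; it is judged then, once.
Trained networks look in the newest picture that a camera, given by its name, has taken for a name from the list of things; names that differ only in an ending like _2 or _b are one class to them, and where a whole thing is asked for, a point or a joint stands for the part that bears it (a point fixed in the world has none). Each returns a list of dicts, best first, with "conf" (0 to 1); they miss things now and then, are a little off and sometimes report something else, mostly with a low value. They report only what shows in the picture. A call takes as long as a camera call. They do not tell look-alikes from the thing itself.
- masks_of(camera, label): "pixels" (384x512 bool, what is visible of it) and "at" ([column, row] in pixels, amid what is visible of it).
- pinpoint(camera, label): "at" ([column, row] in pixels: a listed point, or the origin of a listed thing).
The state is a dict: "time": time; "joint_pos": joint angles; "qd": joint speeds; "joint_efforts": joint torques, N m; "tool_pos": TCP position; "tcp_rot": TCP orientation; "ft_force": force on the tool from outside, world axes, zero at the start; "wrist_torque": the same for the moment, N m; "finger_gap": finger opening in mm; "grip_force": force on a finger pad.
Only numpy, scipy, OpenCV 4.12 (cv2) and the standard library are available. Lean on these libraries where they do the work, as an engineer would, in place of code of your own. Each camera call takes 0.05 s, during which the arm holds its last target. There are 200 camera calls.

## Working session

There is one attempt and no reset: what is moved stays moved. The work goes in short steps, Python scripts to look and compute and a tool call to move; the robot and the scene stay as the last step left them, time stands still between calls to the robot, and variables do not carry over. Pictures are saved under pics/ and viewed, at most 10 in all, crops included, and the job is handed in when it is done.

Besides the shell and the picture viewer there is one more tool, called in YAML: its name, and indented under it one key for each argument. step_arm: Moves the arm, as the interface text tells. Its arguments: {"type":"object","properties":{"targets":{"type":"array","items":{"type":"object","properties":{"angular":{"type":"array","items":{"type":"number","minimum":-1,"maximum":1}},"dp":{"type":"array","items":{"type":"number","minimum":-1,"maximum":1}},"fingers":{"type":"number"}}}},"newtons":{"type":"number"}},"required":["targets"]}

```bash
mkdir -p pics; cat > h.py <<'E'
import numpy as np, cv2
from bench import *
from scipy.spatial.transform import Rotation as Ro
def f_of(p): return 192/np.tan(np.radians(p["vfov"])/2)
def proj(p,X):
    c=np.array(p["R"])@np.array(X,float)+np.array(p["t"]); f=f_of(p); return np.array([p["cx"]+f*c[0]/c[2],p["cy"]+f*c[1]/c[2]])
def ray(p,uv,z):
    R=np.array(p["R"]);t=np.array(p["t"]);C=-R.T@t
    d=R.T@np.array([(uv[0]-p["cx"])/f_of(p),(uv[1]-p["cy"])/f_of(p),1]); return C+d*(z-C[2])/d[2]
def delta(target,cur=None):
    s=sense(); R=Ro.from_euler('xyz',s["tcp_rot"],degrees=True).as_matrix()
    return R.T@(np.array(target)-np.array(s["tool_pos"]))/200
E
python3 - <<'E'
from h import *
np.set_printoptions(precision=1,suppress=True)
s=sense();print(s["tool_pos"],s["tcp_rot"],s["finger_gap"],s["time"])
ims=[]
for c in ["top","scene"]:
    im=snapshot(c);ims.append(im);p=camera_params(c);print(c,-np.array(p["R"]).T@np.array(p["t"]),p["vfov"],p["cx"],p["cy"])
    cv2.imwrite(f"pics/{c}0.png",im)
    for l in ["bar_1","rack","screw_tin","copper_elbow","v_block","keeper_knob","keeper_hinge"]+["cell_%d"%i for i in (range(1,7))]:
        z={"keeper_knob":142,"keeper_hinge":118}.get(l,114 if "cell" in l else 0)
        print(c,l,[(round(d["conf"],2),np.array(d["at"]).round(0),ray(p,d["at"],z)[:2]) for d in pinpoint(c,l)[:7]])
E
```

```text
[ 236.7 -550.7  230.2] [-179.9   -0.    23.2] 85.10059477309667 0.0
top [ 490.1  -80.6 1213.7] 56.47681953611506 259.41817012887475 190.08904567084673
top bar_1 [(0.73, array([290., 178.]), array([ 669.2, -173. ])), (0.7, array([315., 186.]), array([ 640., -256.])), (0.67, array([404., 183.]), array([ 654.4, -560.4])), (0.54, array([271., 192.]), array([ 617.9, -105.6]))]
top rack [(0.72, array([183., 229.]), array([489.4, 189. ]))]
top screw_tin [(0.81, array([280., 147.]), array([ 774.8, -136.9]))]
top copper_elbow [(0.57, array([202., 159.]), array([731.8, 133.7])), (0.57, array([140., 190.]), array([620.9, 341.3]))]
top v_block [(0.79, array([139., 188.]), array([626.4, 347.1])), (0.28, array([317., 186.]), array([ 642.1, -264.2]))]
top keeper_knob [(0.79, array([201., 171.]), array([664.6, 110.5]))]
top keeper_hinge [(0.28, array([141., 191.]), array([605.7, 297. ]))]
top cell_1 [(0.88, array([195., 235.]), array([472.8, 128.4])), (0.77, array([154., 218.]), array([522.1, 253.9])), (0.76, array([194., 212.]), array([540.6, 132.4])), (0.69, array([173., 215.]), array([531.9, 196.
[... 3289 characters left out ...]
0.74, array([184., 227.]), array([483.2, 190.4]))]
scene cell_5 [(0.9, array([168., 239.]), array([446.1, 251. ])), (0.83, array([156., 228.]), array([518.3, 259. ])), (0.82, array([205., 226.]), array([463.4, 138.5])), (0.82, array([178., 223.]), array([516.9, 195. ])), (0.77, array([195., 217.]), array([520.8, 142.8])), (0.74, array([184., 227.]), array([483.2, 190.4]))]
scene cell_6 [(0.9, array([168., 239.]), array([446.1, 251. ])), (0.83, array([156., 228.]), array([518.3, 259. ])), (0.82, array([205., 226.]), array([463.4, 138.5])), (0.82, array([178., 223.]), array([516.9, 195. ])), (0.77, array([195., 217.]), array([520.8, 142.8])), (0.74, array([184., 227.]), array([483.2, 190.4]))]
```

```bash
python3 - <<'E'
from h import *
a=cv2.imread("pics/top0.png")[110:270,110:430]; b=cv2.imread("pics/scene0.png")[150:290,60:330]
cv2.imwrite("pics/topc.png",cv2.resize(a,None,fx=2.5,fy=2.5,interpolation=cv2.INTER_CUBIC));cv2.imwrite("pics/scc.png",cv2.resize(b,None,fx=2.9,fy=2.9,interpolation=cv2.INTER_CUBIC))
print(sense()["time"])
E
```

```text
1.4
```

View pics/topc.png

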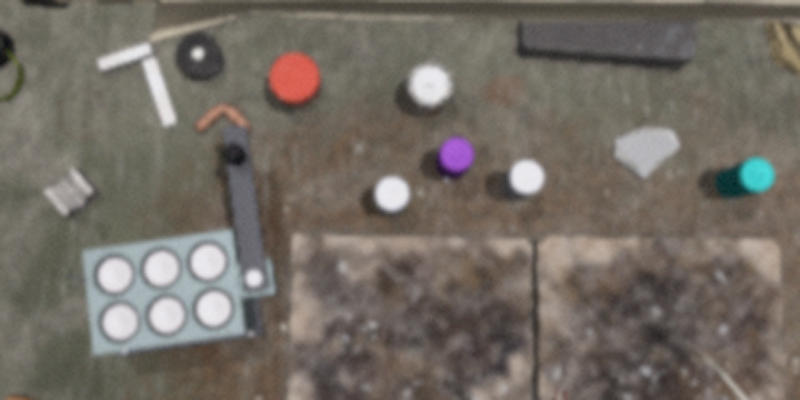

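View pics/scc.png

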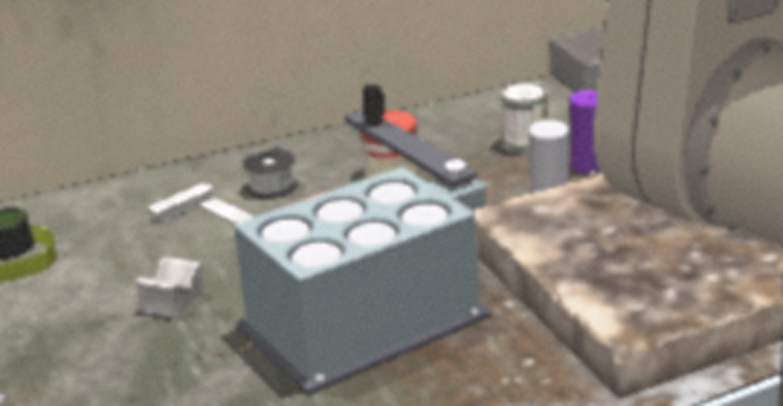

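```bash
cat > loc.py <<'E'
from h import *
from scipy.optimize import least_squares
np.set_printoptions(precision=1,suppress=True)
cells=np.array([[-29,58],[-29,0],[-29,-58],[29,58],[29,0],[29,-58]],float)
def rack2w(x,pts): 
    c,s=np.cos(x[2]),np.sin(x[2]); return np.array(pts)@np.array([[c,s],[-s,c]])+x[:2]
E
python3 - <<'E'
from loc import *
top=cv2.imread("pics/top0.png");sc=cv2.imread("pics/scene0.png");pt=camera_params("top");ps=camera_params("scene")
def blob(im,uv,r,th=175):
    g=im.min(axis=2).astype(float);u,v=np.round(uv).astype(int);w=g[v-r:v+r+1,u-r:u+r+1]
    m=(w>th).astype(np.uint8);n,l,st,ce=cv2.connectedComponentsWithStats(m)
    if n<2:return None
    k=1+np.argmax(st[1:,4]);return np.array([u-r+ce[k][0],v-r+ce[k][1]]),st[k,4]
guess_t=[(110+a/2.5,110+b/2.5) for a,b in [(119,322),(166,316),(214,309),(114,274),(161,268),(208,262)]]
guess_s=[(60+a/2.9,150+b/2.9) for a,b in [(316,254),(372,235),(425,215),(285,230),(340,211),(392,191)]]
bt=[blob(top,g,10) for g in guess_t];bs=[blob(sc,g,9) for g in guess_s];print(bt,bs)
def fit(obs):
    def res(x):
        w=rack2w(x,cells);r=[]
        for p,b in obs:
            r+=[proj(p,[*w[i],110])-b[i][0] for i in range(6)]
        return np.ravel(r)
    q=least_squares(res,[500,190,.13]);return q.x,np.abs(q.fun).max()
for o in ([(pt,bt)],[(ps,bs)],[(pt,bt),(ps,bs)]):
    x,e=fit(o);print(x[:2],np.degrees(x[2]),e)
print(rack2w(x,cells),"hinge/knob")
for g in [(392,194),(526,177),(456,155),(757,175)]:
    uv=(110+g[0]/2.5,110+g[1]/2.5);b=blob(top,uv,9);print(b, ray(pt,b[0] if b else uv,90))
print("knob",ray(pt,(110+234/2.5,110+153/2.5),160),"hinge",ray(pt,(110+254/2.5,110+278/2.5),128))
p=camera_params("wrist");print(p)
E
```

```text
[(array([157.7, 238.3]), np.int32(146)), (array([176.4, 235.7]), np.int32(146)), (array([195., 233.]), np.int32(140)), (array([155.8, 219.7]), np.int32(138)), (array([174.1, 217. ]), np.int32(141)), (array([192.8, 214.2]), np.int32(143))] [(array([168.2, 238.8]), np.int32(159)), (array([186.8, 232.1]), np.int32(159)), (array([205.7, 222.6]), np.int32(216)), (array([157.3, 231. ]), np.int32(154)), (array([175.6, 224.9]), np.int32(172)), (array([194.2, 216.5]), np.int32(205))]
[497.7 189.5] 8.842668685395601 0.20171714874865643
[493.  194.8] 10.694754108241495 1.8012553522692656
[497.1 191.8] 9.59243807227652 2.1541970540147872
[[458.8 244.2]
 [468.5 187. ]
 [478.1 129.8]
 [516.  253.8]
 [525.7 196.7]
 [535.3 139.5]] hinge/knob
(array([266.5, 186.9]), np.int32(132)) [625.2 -90.4  90. ]
(array([320.4, 180.1]), np.int32(134)) [ 648.6 -260.9   90. ]
None [ 673.6 -172.2   90. ]
None [ 651.7 -552.2   90. ]
knob [662.1  98.6 160. ] hinge [514.2  75.4 128. ]
{'vfov': 67.04188845524506, 'cx': 254.84982367009, 'cy': 187.9957139443622, 'R': array([[ 0.4, -0.9, -0. ],
       [-0.9, -0.4,  0.3],
       [-0.3, -0.1, -1. ]]), 't': array([-600.6,  -38.5,  379.9])}
```

step_arm:
  targets:
    - {"dp": [0.22,-0.24,0],"angular": [0,0,0],"fingers": 1}
    - {"dp": [0.44,-0.48,0],"angular": [0,0,0],"fingers": 1}
    - {"dp": [0.66,-0.72,0],"angular": [0,0,0],"fingers": 1}
    - {"dp": [0.88,-0.96,0],"angular": [0,0,0],"fingers": 1}
    - {"dp": [0.88,-0.96,0],"angular": [0,0,0],"fingers": 1}
    - {"dp": [0.88,-0.96,0],"angular": [0,0,0],"fingers": 1}
    - {"dp": [0.88,-0.96,0],"angular": [0,0,0],"fingers": 1}
    - {"dp": [0.88,-0.96,0],"angular": [0,0,0],"fingers": 1}
  newtons: 40

```text
time: 2.4
tool_pos: [322.3, -306.4, 231.2]
tcp_rot: [-180.0, 0.0, 23.2]
ft_force: [-0.4, -0.2, 0.2]
finger_gap: 0.1
grip_force: 0.0
```

step_arm:
  targets:
    - {"dp": [0.25,-0.25,0],"angular": [0,0,0],"fingers": 1}
    - {"dp": [0.5,-0.5,0],"angular": [0,0,0],"fingers": 1}
    - {"dp": [0.75,-0.75,0],"angular": [0,0,0],"fingers": 1}
    - {"dp": [1,-1,0],"angular": [0,0,0],"fingers": 1}
    - {"dp": [1,-1,0],"angular": [0,0,0],"fingers": 1}
    - {"dp": [1,-1,0],"angular": [0,0,0],"fingers": 1}
    - {"dp": [1,-1,0],"angular": [0,0,0],"fingers": 1}
    - {"dp": [1,-1,0],"angular": [0,0,0],"fingers": 1}

```text
time: 3.4
tool_pos: [427.4, -43.9, 231.2]
tcp_rot: [180.0, 0.0, 23.1]
ft_force: [0.1, 0.2, -1.1]
finger_gap: -0.4
grip_force: 0.0
```

```bash
cat > look.py <<'E'
from loc import *
import sys
def wl(name):
    p=camera_params("wrist");im=snapshot("wrist");cv2.imwrite(f"pics/{name}.png",im);return p,im
E
python3 - <<'E'
from look import *
s=sense();p,im=wl("w1");print(s["time"],s["tool_pos"],s["tcp_rot"])
print("cam",-p["R"].T@p["t"])
for i,c in enumerate(rack2w([497.7,189.5,np.radians(8.84)],cells)): print(i+1,c,proj(p,[*c,110]))
print([(d["conf"],d["at"],ray(p,d["at"],114)) for d in pinpoint("wrist","cell_1")])
print("knob",[(d["conf"],d["at"],ray(p,d["at"],152)) for d in pinpoint("wrist","keeper_knob")])
print("hinge",[(d["conf"],d["at"],ray(p,d["at"],118)) for d in pinpoint("wrist","keeper_hinge")])
print("d",delta([497.7,189.5,231]))
E
```

```text
3.4 [427.4 -43.9 231.2] [180.    0.   23.1]
cam [499.1 -14.1 373.6]
1 [460.1 242.4] [-59.3  11.1]
2 [469. 185.] [15.5 31.1]
3 [478.  127.7] [87.6 50.3]
4 [517.4 251.3] [-64.9 -75.2]
5 [526.4 194. ] [ 15.8 -52. ]
6 [535.3 136.6] [ 93.4 -29.7]
[(0.59, [84.0, 52.0], array([475.9, 128. , 114. ]))]
knob []
hinge [(0.69, [160.7, 27.0], array([517.7,  74.4, 118. ]))]
d [ 0.8 -0.9  0. ]
```

View pics/w1.png

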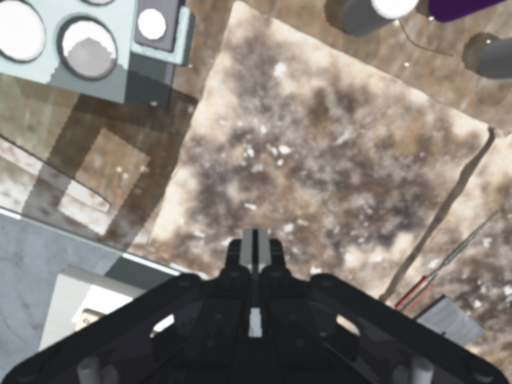

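step_arm:
  targets:
    - {"dp": [0.2,-0.25,0],"angular": [0,0,0],"fingers": 1}
    - {"dp": [0.4,-0.5,0],"angular": [0,0,0],"fingers": 1}
    - {"dp": [0.57,-0.69,0.1],"angular": [0,0,0],"fingers": 1}
    - {"dp": [0.57,-0.69,0.35],"angular": [0,0,0],"fingers": 1}
    - {"dp": [0.57,-0.69,0.55],"angular": [0,0,0],"fingers": 1}
    - {"dp": [0.57,-0.69,0.595],"angular": [0,0,0],"fingers": 1}
    - {"dp": [0.57,-0.69,0.615],"angular": [0,0,0],"fingers": 1}
    - {"dp": [0.57,-0.69,0.615],"angular": [0,0,0],"fingers": 1}

```text
time: 4.6
tool_pos: [479.1, 129.0, 110.1]
tcp_rot: [180.0, -0.1, 23.2]
ft_force: [-0.1, -0.1, 0.5]
finger_gap: -0.1
grip_force: 0.1
```

step_arm:
  targets:
    - {"dp": [0,0,0.01],"angular": [0,0,0],"fingers": 1}
    - {"dp": [0,0,0.02],"angular": [0,0,0],"fingers": 1}
    - {"dp": [0,0,0.02],"angular": [0,0,0],"fingers": 1}
    - {"dp": [0,0,0.02],"angular": [0,0,0],"fingers": 1}
    - {"dp": [0,0,0.02],"angular": [0,0,0],"fingers": 1}
    - {"dp": [0,0,0.02],"angular": [0,0,0],"fingers": 1}
    - {"dp": [0,0,0.02],"angular": [0,0,0],"fingers": 1}
    - {"dp": [0,0,0.02],"angular": [0,0,0],"fingers": 1}

```text
time: 5.6
tool_pos: [477.9, 129.1, 104.3]
tcp_rot: [-180.0, -0.0, 23.3]
ft_force: [0.2, 0.7, 1.0]
finger_gap: -0.2
grip_force: 0.6
```

step_arm:
  targets:
    - {"dp": [0,0,0.02],"angular": [0,0,0],"fingers": 1}
    - {"dp": [0,0,0.04],"angular": [0,0,0],"fingers": 1}
    - {"dp": [0,0,0.06],"angular": [0,0,0],"fingers": 1}
    - {"dp": [0,0,0.08],"angular": [0,0,0],"fingers": 1}
    - {"dp": [0,0,0.1],"angular": [0,0,0],"fingers": 1}
    - {"dp": [0,0,0.1],"angular": [0,0,0],"fingers": 1}
    - {"dp": [0,0,0.1],"angular": [0,0,0],"fingers": 1}
    - {"dp": [0,0,0.1],"angular": [0,0,0],"fingers": 1}

```text
time: 6.6
tool_pos: [477.6, 129.1, 84.2]
tcp_rot: [-180.0, 0.0, 23.3]
ft_force: [-1.8, -0.8, 0.2]
finger_gap: 0.3
grip_force: 0.6
```

step_arm:
  targets:
    - {"dp": [0,0,-0.2],"angular": [0,0,0],"fingers": 1}
    - {"dp": [0,0,-0.22],"angular": [0,0,0],"fingers": 1}
    - {"dp": [0.07,-0.28,-0.22],"angular": [0,0,0],"fingers": 1}
    - {"dp": [0.07,-0.28,-0.2],"angular": [0,0,0],"fingers": 1}
    - {"dp": [0.07,-0.28,-0.14],"angular": [0,0,0],"fingers": 1}
    - {"dp": [0.07,-0.28,-0.115],"angular": [0,0,0],"fingers": 1}
    - {"dp": [0.07,-0.28,-0.11],"angular": [0,0,0],"fingers": 1}
    - {"dp": [0.07,-0.28,-0.11],"angular": [0,0,0],"fingers": 1}

```text
time: 7.6
tool_pos: [468.8, 185.9, 110.3]
tcp_rot: [-179.9, -0.0, 23.2]
ft_force: [-24.2, -2.2, 44.3]
finger_gap: 0.1
grip_force: 22.1
```

step_arm:
  targets:
    - {"dp": [0,0,-0.1],"angular": [0,0,0],"fingers": 1}
    - {"dp": [0.07,-0.28,-0.1],"angular": [0,0,0],"fingers": 1}
    - {"dp": [0.07,-0.28,-0.1],"angular": [0,0,0],"fingers": 1}
    - {"dp": [0.07,-0.28,-0.06],"angular": [0,0,0],"fingers": 1}
    - {"dp": [0.07,-0.28,-0.03],"angular": [0,0,0],"fingers": 1}
    - {"dp": [0.07,-0.28,-0.01],"angular": [0,0,0],"fingers": 1}
    - {"dp": [0.07,-0.28,-0.005],"angular": [0,0,0],"fingers": 1}
    - {"dp": [0.07,-0.28,-0.005],"angular": [0,0,0],"fingers": 1}

```text
time: 8.6
tool_pos: [459.1, 241.7, 110.3]
tcp_rot: [180.0, 0.1, 23.2]
ft_force: [-18.5, -9.8, 35.3]
finger_gap: -0.1
grip_force: 17.8
```

step_arm:
  targets:
    - {"dp": [0,0,-0.1],"angular": [0,0,0],"fingers": 1}
    - {"dp": [0.28,0.07,-0.1],"angular": [0,0,0],"fingers": 1}
    - {"dp": [0.28,0.07,-0.1],"angular": [0,0,0],"fingers": 1}
    - {"dp": [0.28,0.07,-0.06],"angular": [0,0,0],"fingers": 1}
    - {"dp": [0.28,0.07,-0.03],"angular": [0,0,0],"fingers": 1}
    - {"dp": [0.28,0.07,-0.01],"angular": [0,0,0],"fingers": 1}
    - {"dp": [0.28,0.07,0],"angular": [0,0,0],"fingers": 1}
    - {"dp": [0.28,0.07,0],"angular": [0,0,0],"fingers": 1}

```text
time: 9.6
tool_pos: [516.2, 252.4, 107.5]
tcp_rot: [180.0, -0.0, 23.3]
ft_force: [-0.0, -0.3, 1.3]
finger_gap: -0.2
grip_force: 0.5
```

step_arm:
  targets:
    - {"dp": [0,0,0.02],"angular": [0,0,0],"fingers": 1}
    - {"dp": [0,0,0.04],"angular": [0,0,0],"fingers": 1}
    - {"dp": [0,0,0.06],"angular": [0,0,0],"fingers": 1}
    - {"dp": [0,0,0.08],"angular": [0,0,0],"fingers": 1}
    - {"dp": [0,0,0.08],"angular": [0,0,0],"fingers": 1}
    - {"dp": [0,0,0.08],"angular": [0,0,0],"fingers": 1}
    - {"dp": [0,0,0.08],"angular": [0,0,0],"fingers": 1}
    - {"dp": [0,0,0.08],"angular": [0,0,0],"fingers": 1}

```text
time: 10.6
tool_pos: [516.3, 252.3, 91.3]
tcp_rot: [180.0, 0.0, 23.3]
ft_force: [-0.7, -0.4, 1.5]
finger_gap: -0.1
grip_force: 0.6
```

step_arm:
  targets:
    - {"dp": [0,0,-0.3],"angular": [0,0,0],"fingers": 1}
    - {"dp": [0,0,-0.6],"angular": [0,0,0],"fingers": 1}
    - {"dp": [-0.25,0.12,-0.7],"angular": [0,0,0],"fingers": 1}
    - {"dp": [-0.5,0.25,-0.7],"angular": [0,0,0],"fingers": 1}
    - {"dp": [-0.58,0.25,-0.7],"angular": [0,0,0],"fingers": 1}
    - {"dp": [-0.58,0.25,-0.7],"angular": [0,0,0],"fingers": 0}
    - {"dp": [-0.58,0.25,-0.7],"angular": [0,0,0],"fingers": 0}
    - {"dp": [-0.58,0.25,-0.7],"angular": [0,0,0],"fingers": 0}

```text
time: 11.6
tool_pos: [430.0, 161.0, 231.2]
tcp_rot: [-180.0, 0.0, 23.3]
ft_force: [-0.6, -0.3, 0.7]
finger_gap: 54.6
grip_force: 0.0
```

```bash
python3 - <<'E'
from look import *
s=sense();p,im=wl("w2");print(s["time"],s["tool_pos"],s["tcp_rot"],s["finger_gap"])
print("cam",-p["R"].T@p["t"],p["R"])
x0=[497.7,189.5,np.radians(8.84)]
P=[]
for i,c in enumerate(rack2w(x0,cells)): P.append(proj(p,[*c,110]));print(i+1,c,P[-1])
print("cells",[(round(d["conf"],2),np.array(d["at"]),ray(p,d["at"],114)) for d in pinpoint("wrist","cell_1")])
print("knob",[(d["conf"],d["at"],ray(p,d["at"],152)) for d in pinpoint("wrist","keeper_knob")])
print("hinge",[(d["conf"],d["at"],ray(p,d["at"],118)) for d in pinpoint("wrist","keeper_hinge")])
E
```

```text
11.6 [430.  161.  231.2] [-180.     0.    23.3] 54.556058735611664
cam [501.6 191.  373.5] [[ 0.4 -0.9 -0. ]
 [-0.9 -0.4  0.3]
 [-0.3 -0.1 -1. ]]
1 [460.1 242.4] [183.2 117.3]
2 [469. 185.] [246.8 133.8]
3 [478.  127.7] [308.3 149.7]
4 [517.4 251.3] [195.6  47.5]
5 [526.4 194. ] [263.4  66.4]
6 [535.3 136.6] [328.8  84.6]
cells [(0.75, array([307.8, 148.6]), array([479. , 129.5, 114. ])), (0.56, array([195.5,  48.7]), array([516.4, 250.1, 114. ]))]
knob []
hinge [(0.8, [383.9, 134.0], array([517.1,  75.1, 118. ]))]
```

View pics/w2.png

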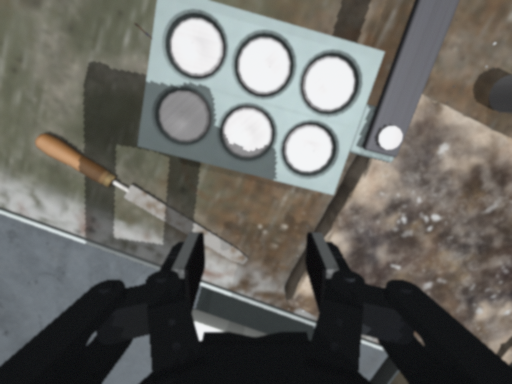

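```bash
python3 - <<'E'
from look import *
im=cv2.imread("pics/w2.png");p=camera_params("wrist")
g=im.min(axis=2);m=(g>205).astype(np.uint8);n,l,st,ce=cv2.connectedComponentsWithStats(m)
obs={}
for k in range(1,n):
    if 1500<st[k,4]<4000: print(ce[k],st[k])
    for i,q in {3:(309,147),4:(197,46),5:(264,65),6:(329,82)}.items():
        if np.hypot(*(ce[k]-q))<8 and st[k,4]>1000: 
            c=cv2.findContours((l==k).astype(np.uint8),0,1)[0][0];e=cv2.fitEllipse(cv2.convexHull(c));obs[i]=np.array(e[0]);print(i,e)
def res(x): 
    w=rack2w(x,cells);return np.ravel([proj(p,[*w[i-1],110])-o for i,o in obs.items()])
q=least_squares(res,[497.7,189.5,.15]);print(q.x,np.degrees(q.x[2]),q.fun);print(rack2w(q.x,cells))
E
```

```text
[196.   46.1] [ 172   20   49   54 2061]
4 ((196.0157928466797, 46.090721130371094), (48.43793869018555, 53.87266159057617), 163.31788635253906)
[263.7  65. ] [ 240   39   49   53 2016]
5 ((263.7115478515625, 64.96411895751953), (48.7846565246582, 52.34204864501953), 1.7507388591766357)
[329.1  83.2] [ 305   58   49   51 1907]
6 ((329.1230773925781, 83.2503433227539), (46.88700866699219, 51.63633346557617), 25.91721534729004)
[308.5 148.4] [ 287  127   44   44 1532]
3 ((308.41119384765625, 148.34454345703125), (42.753761291503906, 45.331146240234375), 46.37315368652344)
[498.5 189.5   0.2] 8.783935423964731 [-0.2 -0.1 -0.  -0.   0.1  0.   0.2  0.2]
[[461.  242.4]
 [469.8 185.1]
 [478.7 127.7]
 [518.3 251.2]
 [527.1 193.9]
 [536.  136.6]]
```

step_arm:
  targets:
    - {"dp": [0.05,0.2,0],"angular": [0,0,-0.05],"fingers": 0}
    - {"dp": [0.1,0.4,0],"angular": [0,0,-0.11],"fingers": 0}
    - {"dp": [0.15,0.65,0],"angular": [0,0,-0.17],"fingers": 0}
    - {"dp": [0.2,0.9,0],"angular": [0,0,-0.23],"fingers": 0}
    - {"dp": [0.25,1,0],"angular": [0,0,-0.29],"fingers": 0}
    - {"dp": [0.25,1,0],"angular": [0,0,-0.35],"fingers": 0}
    - {"dp": [0.25,1,0],"angular": [0,0,-0.4],"fingers": 0}
    - {"dp": [0.25,1,0],"angular": [0,0,-0.42],"fingers": 0}

```text
time: 12.8
tool_pos: [554.5, -3.5, 230.9]
tcp_rot: [-180.0, -0.0, 99.1]
ft_force: [-0.2, 0.0, 0.2]
finger_gap: 85.6
grip_force: 0.0
```

```bash
python3 - <<'E'
from look import *
s=sense();p,im=wl("w3");print(s["time"],s["tool_pos"],s["tcp_rot"],s["joint_pos"])
print("cam",-p["R"].T@p["t"])
for b in [(625.2,-90.4),(648.6,-261)]: print(proj(p,[*b,90]),proj(p,[*b,0]))
for d in masks_of("wrist","bar_1"):
    print(d["conf"],d["at"],d["pixels"].sum())
E
```

```text
12.8 [554.5  -3.5 230.9] [-180.    -0.    99.1] [ -5.7   0.5  92.6   0.   86.9 -14.7]
cam [543.1  72.3 373.3]
[304.9 259.9] [294.4 225.5]
[295.2 377. ] [287.7 324.7]
0.77 [327.8, 300.3] 1970
0.76 [298.2, 244.0] 2012
0.57 [287.5, 325.3] 398
```

View pics/w3.png

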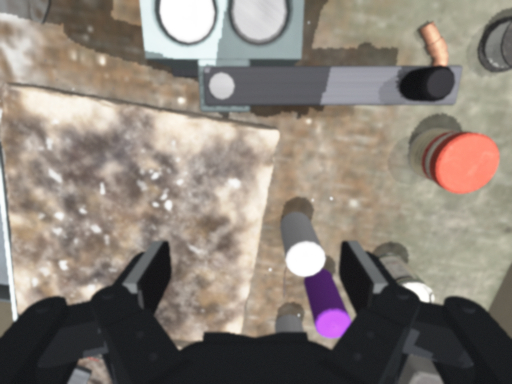

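step_arm:
  targets:
    - {"dp": [-0.25,0.14,0],"angular": [0,0,0],"fingers": 0.3}
    - {"dp": [-0.485,0.28,0.1],"angular": [0,0,0],"fingers": 0.3}
    - {"dp": [-0.485,0.28,0.35],"angular": [0,0,0],"fingers": 0.3}
    - {"dp": [-0.485,0.28,0.55],"angular": [0,0,0],"fingers": 0.3}
    - {"dp": [-0.485,0.28,0.7],"angular": [0,0,0],"fingers": 0.3}
    - {"dp": [-0.485,0.28,0.8],"angular": [0,0,0],"fingers": 0.3}
    - {"dp": [-0.485,0.28,0.875],"angular": [0,0,0],"fingers": 0.3}
    - {"dp": [-0.485,0.28,0.875],"angular": [0,0,0],"fingers": 0.3}

```text
time: 13.9
tool_pos: [624.2, -90.5, 55.5]
tcp_rot: [-179.9, -0.0, 98.8]
ft_force: [0.5, -0.2, -0.5]
finger_gap: 59.8
grip_force: 0.0
```

step_arm:
  targets:
    - {"dp": [0,0,0],"angular": [0,0,0],"fingers": 0.6}
    - {"dp": [0,0,0],"angular": [0,0,0],"fingers": 0.6}
    - {"dp": [0,0,0],"angular": [0,0,0],"fingers": 0.6}
    - {"dp": [0,0,0],"angular": [0,0,0],"fingers": 0.6}
    - {"dp": [0,0,0],"angular": [0,0,0],"fingers": 0.6}
    - {"dp": [0,0,-0.02],"angular": [0,0,0],"fingers": 0.6}
    - {"dp": [0,0,-0.05],"angular": [0,0,0],"fingers": 0.6}
    - {"dp": [0,0,-0.1],"angular": [0,0,0],"fingers": 0.6}
  newtons: 50

```text
time: 14.9
tool_pos: [623.9, -90.5, 75.9]
tcp_rot: [-179.9, -0.0, 98.9]
ft_force: [0.0, 0.6, -4.0]
finger_gap: 42.5
grip_force: 51.3
```

```bash
python3 - <<'E'
from look import *
s=sense();p,im=wl("w4");print(s["time"],s["tool_pos"],s["tcp_rot"],s["finger_gap"],s["grip_force"],s["ft_force"])
cv2.imwrite("pics/w4c.png",im[150:384,130:400])
E
```

```text
14.9 [623.9 -90.5  75.9] [-179.9   -0.    98.9] 42.54331275158234 51.25064752064645 [ 0.   0.6 -4. ]
```

View pics/w4c.png

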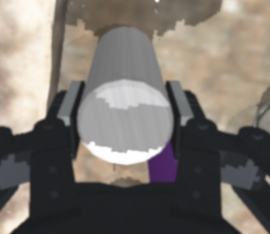

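step_arm:
  targets:
    - {"dp": [0,0,-0.2],"angular": [0,0,0],"fingers": 0.6}
    - {"dp": [0,0,-0.45],"angular": [0,0,0],"fingers": 0.6}
    - {"dp": [0,0,-0.7],"angular": [0,0,0],"fingers": 0.6}
    - {"dp": [0.15,-0.1,-0.8],"angular": [0,0,0],"fingers": 0.6}
    - {"dp": [0.4,-0.2,-0.8],"angular": [0,0,0],"fingers": 0.6}
    - {"dp": [0.65,-0.35,-0.8],"angular": [0,0,0],"fingers": 0.6}
    - {"dp": [0.88,-0.5,-0.8],"angular": [0,0,0],"fingers": 0.6}
    - {"dp": [1,-0.55,-0.8],"angular": [0,0,0],"fingers": 0.6}

```text
time: 15.95
tool_pos: [483.4, 91.9, 236.7]
tcp_rot: [180.0, -0.0, 98.9]
ft_force: [1.0, -0.9, -4.7]
finger_gap: 42.6
grip_force: 52.9
```

```bash
python3 - <<'E'
from look import *
s=sense();print(s["time"],s["tool_pos"],s["tcp_rot"],s["finger_gap"],s["grip_force"]);np.set_printoptions(precision=4,suppress=True);print(delta([478.6,127.7,180]))
E
```

```text
15.95 [483.4  91.9 236.7] [180.   -0.   98.9] 42.621165799227995 52.90585409849882
[0.1806 0.0042 0.2836]
```

step_arm:
  targets:
    - {"dp": [0.1,0,0],"angular": [0,0,0],"fingers": 0.6}
    - {"dp": [0.185,0.004,0.05],"angular": [0,0,0],"fingers": 0.6}
    - {"dp": [0.185,0.004,0.15],"angular": [0,0,0],"fingers": 0.6}
    - {"dp": [0.185,0.004,0.23],"angular": [0,0,0],"fingers": 0.6}
    - {"dp": [0.185,0.004,0.28],"angular": [0,0,0],"fingers": 0.6}
    - {"dp": [0.185,0.004,0.28],"angular": [0,0,0],"fingers": 0.6}
    - {"dp": [0.185,0.004,0.28],"angular": [0,0,0],"fingers": 0.6}
    - {"dp": [0.185,0.004,0.28],"angular": [0,0,0],"fingers": 0.6}

```text
time: 16.95
tool_pos: [480.9, 126.7, 181.2]
tcp_rot: [179.9, -0.0, 98.8]
ft_force: [-0.3, -0.3, -4.0]
finger_gap: 42.5
grip_force: 52.8
```

```bash
python3 - <<'E'
from look import *
for k in range(3):
    s=sense();p,im=wl("w5");print(s["time"],s["tool_pos"])
cv2.imwrite("pics/w5c.png",cv2.resize(im[130:384,130:400],None,fx=2,fy=2))
print("cell3 top",proj(p,[478.6,127.7,114]),"cell_4",proj(p,[518.2,251.2,114]),"scale",f_of(p)/260)
E
```

```text
16.95 [480.9 126.7 181.2]
17.0 [480.8 126.7 181.1]
17.05 [480.7 126.7 180.9]
cell3 top [251.6 199.3] cell_4 [340.7  30.4] scale 1.1148080544620609
```

View pics/w5c.png

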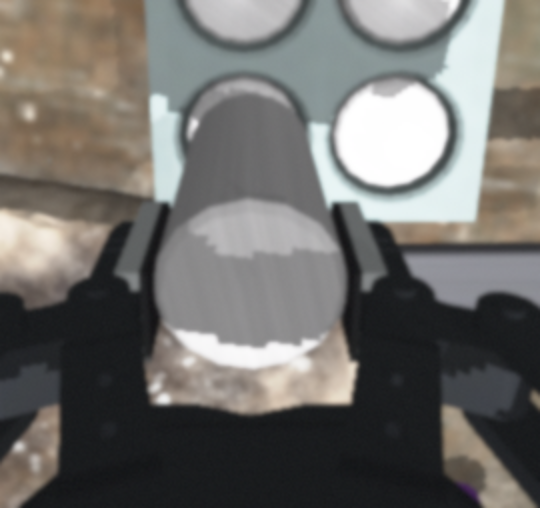

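step_arm:
  targets:
    - {"dp": [0.006,-0.009,0],"angular": [0,0,0],"fingers": 0.6}
    - {"dp": [0.006,-0.009,0],"angular": [0,0,0],"fingers": 0.6}
    - {"dp": [0.006,-0.009,0.02],"angular": [0,0,0],"fingers": 0.6}
    - {"dp": [0.006,-0.009,0.04],"angular": [0,0,0],"fingers": 0.6}
    - {"dp": [0.006,-0.009,0.06],"angular": [0,0,0],"fingers": 0.6}
    - {"dp": [0.006,-0.009,0.08],"angular": [0,0,0],"fingers": 0.6}
    - {"dp": [0.006,-0.009,0.1],"angular": [0,0,0],"fingers": 0.6}
    - {"dp": [0.006,-0.009,0.11],"angular": [0,0,0],"fingers": 0.6}

```text
time: 18.1
tool_pos: [478.3, 127.6, 158.0]
tcp_rot: [-180.0, 0.0, 98.9]
ft_force: [-1.8, 0.3, -2.4]
finger_gap: 42.5
grip_force: 53.0
```

step_arm:
  targets:
    - {"dp": [0,0,0.03],"angular": [0,0,0],"fingers": 0.6}
    - {"dp": [0,0,0.06],"angular": [0,0,0],"fingers": 0.6}
    - {"dp": [0,0,0.09],"angular": [0,0,0],"fingers": 0.6}
    - {"dp": [0,0,0.12],"angular": [0,0,0],"fingers": 0.6}
    - {"dp": [0,0,0.15],"angular": [0,0,0],"fingers": 0.6}
    - {"dp": [0,0,0.17],"angular": [0,0,0],"fingers": 0.6}
    - {"dp": [0,0,0.19],"angular": [0,0,0],"fingers": 0.6}
    - {"dp": [0,0,0.19],"angular": [0,0,0],"fingers": 0.6}

```text
time: 19.1
tool_pos: [477.9, 127.6, 119.8]
tcp_rot: [-179.9, 0.0, 98.8]
ft_force: [-0.0, 0.4, -3.4]
finger_gap: 42.8
grip_force: 53.0
```

Release to let it sink, then rise straight up and shut the fingers above it.

step_arm:
  targets:
    - {"dp": [0,0,0],"angular": [0,0,0],"fingers": 0.4}
    - {"dp": [0,0,0],"angular": [0,0,0],"fingers": 0.25}
    - {"dp": [0,0,0],"angular": [0,0,0],"fingers": 0.25}
    - {"dp": [0,0,0],"angular": [0,0,0],"fingers": 0.25}
    - {"dp": [0,0,-0.15],"angular": [0,0,0],"fingers": 0.25}
    - {"dp": [0,0,-0.3],"angular": [0,0,0],"fingers": 0.25}
    - {"dp": [0,0,-0.3],"angular": [0,0,0],"fingers": 1}
    - {"dp": [0,0,-0.3],"angular": [0,0,0],"fingers": 1}

```text
time: 20.1
tool_pos: [478.1, 127.6, 179.7]
tcp_rot: [-180.0, -0.0, 98.8]
ft_force: [0.2, -0.2, -0.5]
finger_gap: 28.3
grip_force: 0.0
```

step_arm:
  targets:
    - {"dp": [0,0,0],"angular": [0,0,0],"fingers": 1}
    - {"dp": [0,0,0],"angular": [0,0,0],"fingers": 1}
    - {"dp": [0,0,0.1],"angular": [0,0,0],"fingers": 1}
    - {"dp": [0,0,0.2],"angular": [0,0,0],"fingers": 1}
    - {"dp": [0,0,0.27],"angular": [0,0,0],"fingers": 1}
    - {"dp": [0,0,0.31],"angular": [0,0,0],"fingers": 1}
    - {"dp": [0,0,0.34],"angular": [0,0,0],"fingers": 1}
    - {"dp": [0,0,0.355],"angular": [0,0,0],"fingers": 1}

```text
time: 21.1
tool_pos: [478.8, 127.7, 109.7]
tcp_rot: [179.9, 0.0, 98.9]
ft_force: [-1.0, -0.7, 15.1]
finger_gap: -0.2
grip_force: 7.9
```

step_arm:
  targets:
    - {"dp": [0,0,-0.3],"angular": [0,0,0],"fingers": 1}
    - {"dp": [-0.1,0.05,-0.6],"angular": [0,0,0],"fingers": 0.3}
    - {"dp": [-0.35,0.15,-0.62],"angular": [0,0,0],"fingers": 0.3}
    - {"dp": [-0.6,0.25,-0.62],"angular": [0,0,0],"fingers": 0.3}
    - {"dp": [-0.85,0.35,-0.62],"angular": [0,0,0],"fingers": 0.3}
    - {"dp": [-1,0.45,-0.62],"angular": [0,0,0],"fingers": 0.3}
    - {"dp": [-1,0.54,-0.62],"angular": [0,0,0],"fingers": 0.3}
    - {"dp": [-1,0.54,-0.62],"angular": [0,0,0],"fingers": 0.3}

```text
time: 22.1
tool_pos: [616.5, -53.7, 233.3]
tcp_rot: [180.0, -0.0, 98.8]
ft_force: [-0.7, 0.4, -0.3]
finger_gap: 59.6
grip_force: 0.0
```

```bash
python3 - <<'E'
from look import *
s=sense();p,im=wl("w6");print(s["time"],s["tool_pos"],s["tcp_rot"],s["joint_pos"])
print(proj(p,[648.6,-261,90]),proj(p,[648.6,-261,0]))
for d in masks_of("wrist","bar_1"):
    print(d["conf"],d["at"],d["pixels"].sum())
# bright top blob
g=im.min(axis=2);u,v=np.round(proj(p,[648.6,-261,90])).astype(int);w=g[max(v-30,0):v+30,u-30:u+30]
n,l,st,ce=cv2.connectedComponentsWithStats((w>190).astype(np.uint8))
for k in range(1,n):
    if st[k,4]>200:
        uv=ce[k]+[u-30,max(v-30,0)];print(uv,st[k],ray(p,uv,90))
np.set_printoptions(precision=4,suppress=True);print(delta([648.6,-261,56]))
E
```

```text
22.1 [616.5 -53.7 233.3] [180.   -0.   98.8] [ -9.7  10.3  81.9   0.   87.8 -18.6]
[254.4 338.9] [254.5 292.1]
0.96 [289.6, 259.4] 2115
0.76 [253.3, 310.5] 1596
[254.9 330.2] [ 15  14  32  14 317] [ 647.1 -247.6   90. ]
[-1.052  0.003  0.887]
```

step_arm:
  targets:
    - {"dp": [-0.25,0,0],"angular": [0,0,0],"fingers": 0.3}
    - {"dp": [-0.5,0,0],"angular": [0,0,0],"fingers": 0.3}
    - {"dp": [-0.7,0,0],"angular": [0,0,0],"fingers": 0.3}
    - {"dp": [-0.7,0,0],"angular": [0,0,0],"fingers": 0.3}
    - {"dp": [-0.7,0,0],"angular": [0,0,0],"fingers": 0.3}
    - {"dp": [-0.7,0,0],"angular": [0,0,0],"fingers": 0.3}
    - {"dp": [-0.7,0,0],"angular": [0,0,0],"fingers": 0.3}
    - {"dp": [-0.7,0,0],"angular": [0,0,0],"fingers": 0.3}

```text
time: 23.2
tool_pos: [637.4, -191.0, 233.4]
tcp_rot: [180.0, 0.0, 98.9]
ft_force: [1.6, 0.1, 0.3]
finger_gap: 59.8
grip_force: 0.0
```

```bash
python3 - <<'E'
from look import *
s=sense();p,im=wl("w7");print(s["time"],s["tool_pos"],s["tcp_rot"])
q=proj(p,[648.6,-261,90]);print(q)
g=im.min(axis=2);u,v=np.round(q).astype(int);a,b=max(v-35,0),u-35;w=g[a:v+35,b:u+35]
n,l,st,ce=cv2.connectedComponentsWithStats((w>190).astype(np.uint8))
for k in range(1,n):
    if st[k,4]>200:
        uv=ce[k]+[b,a];print(uv,st[k],ray(p,uv,90))
np.set_printoptions(precision=4,suppress=True);print(delta([648.6,-261,56]))
E
```

```text
23.2 [ 637.4 -191.   233.4] [180.    0.   98.9]
[254.6 237.7]
[255.1 236.6] [  15   16   41   36 1154] [ 649.  -259.6   90. ]
[-0.3535  0.0011  0.8871]
```

step_arm:
  targets:
    - {"dp": [-0.25,0.002,0],"angular": [0,0,0],"fingers": 0.3}
    - {"dp": [-0.35,0.002,0.1],"angular": [0,0,0],"fingers": 0.3}
    - {"dp": [-0.35,0.002,0.35],"angular": [0,0,0],"fingers": 0.3}
    - {"dp": [-0.35,0.002,0.55],"angular": [0,0,0],"fingers": 0.3}
    - {"dp": [-0.35,0.002,0.7],"angular": [0,0,0],"fingers": 0.3}
    - {"dp": [-0.35,0.002,0.82],"angular": [0,0,0],"fingers": 0.3}
    - {"dp": [-0.35,0.002,0.887],"angular": [0,0,0],"fingers": 0.3}
    - {"dp": [-0.35,0.002,0.887],"angular": [0,0,0],"fingers": 0.3}

```text
time: 24.25
tool_pos: [647.5, -260.2, 54.1]
tcp_rot: [-179.9, -0.1, 98.9]
ft_force: [0.1, 0.2, -0.4]
finger_gap: 59.4
grip_force: 0.0
```

step_arm:
  targets:
    - {"dp": [0,0,0],"angular": [0,0,0],"fingers": 0.6}
    - {"dp": [0,0,0],"angular": [0,0,0],"fingers": 0.6}
    - {"dp": [0,0,0],"angular": [0,0,0],"fingers": 0.6}
    - {"dp": [0,0,0],"angular": [0,0,0],"fingers": 0.6}
    - {"dp": [0,0,0],"angular": [0,0,0],"fingers": 0.6}
    - {"dp": [0,0,-0.02],"angular": [0,0,0],"fingers": 0.6}
    - {"dp": [0,0,-0.05],"angular": [0,0,0],"fingers": 0.6}
    - {"dp": [0,0,-0.1],"angular": [0,0,0],"fingers": 0.6}
  newtons: 50

```text
time: 25.25
tool_pos: [647.7, -260.4, 75.1]
tcp_rot: [-179.9, -0.1, 98.9]
ft_force: [0.1, -0.6, -4.6]
finger_gap: 42.6
grip_force: 51.4
```

step_arm:
  targets:
    - {"dp": [0,0,-0.25],"angular": [0,0,0],"fingers": 0.6}
    - {"dp": [0,0,-0.5],"angular": [0,0,0],"fingers": 0.6}
    - {"dp": [0,-0.05,-0.75],"angular": [0,0,0],"fingers": 0.6}
    - {"dp": [0.2,-0.15,-0.82],"angular": [0,0,0],"fingers": 0.6}
    - {"dp": [0.4,-0.24,-0.82],"angular": [0,0,0],"fingers": 0.6}
    - {"dp": [0.6,-0.24,-0.82],"angular": [0,0,0],"fingers": 0.6}
    - {"dp": [0.8,-0.24,-0.82],"angular": [0,0,0],"fingers": 0.6}
    - {"dp": [1,-0.24,-0.82],"angular": [0,0,0],"fingers": 0.6}

```text
time: 26.25
tool_pos: [569.9, -69.3, 240.6]
tcp_rot: [180.0, 0.0, 98.8]
ft_force: [0.1, 0.3, -4.8]
finger_gap: 42.8
grip_force: 53.0
```

step_arm:
  targets:
    - {"dp": [0.25,0,0],"angular": [0,0,0],"fingers": 0.6}
    - {"dp": [0.5,0,0],"angular": [0,0,0],"fingers": 0.6}
    - {"dp": [0.75,0,0],"angular": [0,0,0],"fingers": 0.6}
    - {"dp": [1,0,0],"angular": [0,0,0],"fingers": 0.6}
    - {"dp": [1,0,0],"angular": [0,0,0],"fingers": 0.6}
    - {"dp": [1,0,0],"angular": [0,0,0],"fingers": 0.6}
    - {"dp": [1,0,0],"angular": [0,0,0],"fingers": 0.6}
    - {"dp": [1,0,0],"angular": [0,0,0],"fingers": 0.6}

```text
time: 27.25
tool_pos: [539.8, 126.0, 239.9]
tcp_rot: [180.0, 0.0, 98.8]
ft_force: [-0.8, 0.6, -4.3]
finger_gap: 42.7
grip_force: 53.0
```

```bash
python3 - <<'E'
from look import *
s=sense();print(s["time"],s["tool_pos"],s["tcp_rot"],s["finger_gap"],s["grip_force"]);np.set_printoptions(precision=4,suppress=True);print(delta([518.2,251.2,180]))
E
```

```text
27.25 [539.8 126.  239.9] [180.    0.   98.8] 42.683944754097574 53.034725384786725
[ 0.6353 -0.0113  0.2996]
```

step_arm:
  targets:
    - {"dp": [0.25,0,0],"angular": [0,0,0],"fingers": 0.6}
    - {"dp": [0.5,-0.01,0],"angular": [0,0,0],"fingers": 0.6}
    - {"dp": [0.635,-0.011,0.05],"angular": [0,0,0],"fingers": 0.6}
    - {"dp": [0.635,-0.011,0.15],"angular": [0,0,0],"fingers": 0.6}
    - {"dp": [0.635,-0.011,0.23],"angular": [0,0,0],"fingers": 0.6}
    - {"dp": [0.635,-0.011,0.28],"angular": [0,0,0],"fingers": 0.6}
    - {"dp": [0.635,-0.011,0.28],"angular": [0,0,0],"fingers": 0.6}
    - {"dp": [0.635,-0.011,0.28],"angular": [0,0,0],"fingers": 0.6}

```text
time: 28.25
tool_pos: [518.4, 251.8, 184.6]
tcp_rot: [179.9, -0.0, 98.8]
ft_force: [0.4, 0.1, -4.5]
finger_gap: 42.5
grip_force: 53.0
```

```bash
python3 - <<'E'
from look import *
p,im=wl("w8");camera_params("wrist");s=sense();print(s["time"],s["tool_pos"],s["tcp_rot"],s["finger_gap"],s["grip_force"]);np.set_printoptions(precision=4,suppress=True);print(delta([518.2,251.2,158]))
E
```

```text
28.3 [518.5 252.  184.8] [179.9  -0.   98.8] 42.374090780887705 52.98216169816442
[-0.0039 -0.0023  0.1342]
```

step_arm:
  targets:
    - {"dp": [-0.003,-0.002,0],"angular": [0,0,0],"fingers": 0.6}
    - {"dp": [-0.003,-0.002,0.02],"angular": [0,0,0],"fingers": 0.6}
    - {"dp": [-0.003,-0.002,0.04],"angular": [0,0,0],"fingers": 0.6}
    - {"dp": [-0.003,-0.002,0.06],"angular": [0,0,0],"fingers": 0.6}
    - {"dp": [-0.003,-0.002,0.08],"angular": [0,0,0],"fingers": 0.6}
    - {"dp": [-0.003,-0.002,0.1],"angular": [0,0,0],"fingers": 0.6}
    - {"dp": [-0.003,-0.002,0.12],"angular": [0,0,0],"fingers": 0.6}
    - {"dp": [-0.003,-0.002,0.135],"angular": [0,0,0],"fingers": 0.6}

```text
time: 29.3
tool_pos: [517.5, 251.6, 156.7]
tcp_rot: [180.0, -0.0, 98.9]
ft_force: [-0.4, -1.0, -3.7]
finger_gap: 42.6
grip_force: 53.1
```

step_arm:
  targets:
    - {"dp": [0,0,0.03],"angular": [0,0,0],"fingers": 0.6}
    - {"dp": [0,0,0.06],"angular": [0,0,0],"fingers": 0.6}
    - {"dp": [0,0,0.09],"angular": [0,0,0],"fingers": 0.6}
    - {"dp": [0,0,0.12],"angular": [0,0,0],"fingers": 0.6}
    - {"dp": [0,0,0.15],"angular": [0,0,0],"fingers": 0.6}
    - {"dp": [0,0,0.17],"angular": [0,0,0],"fingers": 0.6}
    - {"dp": [0,0,0.185],"angular": [0,0,0],"fingers": 0.6}
    - {"dp": [0,0,0.185],"angular": [0,0,0],"fingers": 0.6}

```text
time: 30.3
tool_pos: [517.2, 251.4, 119.5]
tcp_rot: [-180.0, 0.0, 98.8]
ft_force: [-1.0, 0.6, -3.6]
finger_gap: 42.6
grip_force: 53.2
```

step_arm:
  targets:
    - {"dp": [0,0,0],"angular": [0,0,0],"fingers": 0.4}
    - {"dp": [0,0,0],"angular": [0,0,0],"fingers": 0.25}
    - {"dp": [0,0,0],"angular": [0,0,0],"fingers": 0.25}
    - {"dp": [0,0,0],"angular": [0,0,0],"fingers": 0.25}
    - {"dp": [0,0,-0.15],"angular": [0,0,0],"fingers": 0.25}
    - {"dp": [0,0,-0.3],"angular": [0,0,0],"fingers": 0.25}
    - {"dp": [0,0,-0.3],"angular": [0,0,0],"fingers": 1}
    - {"dp": [0,0,-0.3],"angular": [0,0,0],"fingers": 1}

```text
time: 31.3
tool_pos: [517.2, 251.4, 179.2]
tcp_rot: [-180.0, 0.0, 98.9]
ft_force: [0.1, 0.0, -1.5]
finger_gap: 28.2
grip_force: 0.0
```

step_arm:
  targets:
    - {"dp": [0,0,0],"angular": [0,0,0],"fingers": 1}
    - {"dp": [0,0,0],"angular": [0,0,0],"fingers": 1}
    - {"dp": [0,0,0.1],"angular": [0,0,0],"fingers": 1}
    - {"dp": [0,0,0.2],"angular": [0,0,0],"fingers": 1}
    - {"dp": [0,0,0.27],"angular": [0,0,0],"fingers": 1}
    - {"dp": [0,0,0.31],"angular": [0,0,0],"fingers": 1}
    - {"dp": [0,0,0.34],"angular": [0,0,0],"fingers": 1}
    - {"dp": [0,0,0.355],"angular": [0,0,0],"fingers": 1}

```text
time: 32.3
tool_pos: [518.3, 251.8, 109.8]
tcp_rot: [179.9, -0.0, 98.9]
ft_force: [-2.0, -1.4, 12.8]
finger_gap: -0.0
grip_force: 6.1
```

step_arm:
  targets:
    - {"dp": [0,0,-0.3],"angular": [0,0,0.05],"fingers": 1}
    - {"dp": [0,0,-0.6],"angular": [0,0,0.1],"fingers": 1}
    - {"dp": [-0.2,0.15,-0.64],"angular": [0,0,0.15],"fingers": 0.3}
    - {"dp": [-0.4,0.3,-0.64],"angular": [0,0,0.2],"fingers": 0.3}
    - {"dp": [-0.6,0.45,-0.64],"angular": [0,0,0.26],"fingers": 0.3}
    - {"dp": [-0.8,0.5,-0.64],"angular": [0,0,0.31],"fingers": 0.3}
    - {"dp": [-0.86,0.5,-0.64],"angular": [0,0,0.37],"fingers": 0.3}
    - {"dp": [-0.86,0.5,-0.64],"angular": [0,0,0.42],"fingers": 0.3}

```text
time: 33.3
tool_pos: [643.5, 95.4, 237.3]
tcp_rot: [180.0, -0.0, 22.8]
ft_force: [-0.9, 0.7, 0.1]
finger_gap: 60.1
grip_force: 0.0
```

```bash
python3 - <<'E'
from look import *
s=sense();p,im=wl("w9");print(s["time"],s["tool_pos"],s["tcp_rot"],s["joint_pos"])
for q in [[664.4,98.4,152],[664.4,98.4,168],[516.2,74.9,128]]: print(proj(p,q))
print("knob",[(d["conf"],d["at"],ray(p,d["at"],152)) for d in pinpoint("wrist","keeper_knob")])
np.set_printoptions(precision=4,suppress=True);print(delta([664.4,98.4,150]))
E
```

```text
33.3 [643.5  95.4 237.3] [180.   -0.   22.8] [ 3.9 15.1 76.  -0.  88.8 71.1]
[260.5 170.5]
[261.  175.7]
[224.9 301.2]
knob [(0.72, [254.8, 172.3], array([661.2, 102.1, 152. ]))]
[0.1006 0.0329 0.4374]
```

View pics/w9.png

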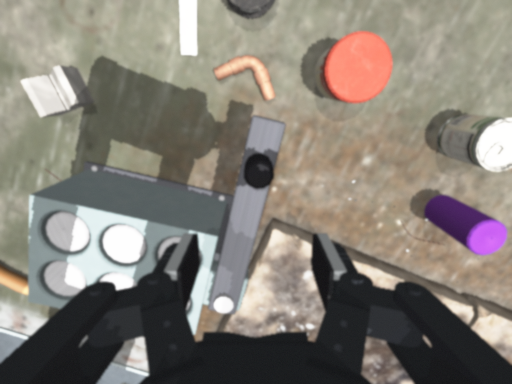

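step_arm:
  targets:
    - {"dp": [0.1,0.02,0],"angular": [0,0,0.05],"fingers": 0.3}
    - {"dp": [0.103,0.022,0.1],"angular": [0,0,0.075],"fingers": 0.3}
    - {"dp": [0.103,0.022,0.3],"angular": [0,0,0.075],"fingers": 0.3}
    - {"dp": [0.103,0.022,0.45],"angular": [0,0,0.075],"fingers": 0.3}
    - {"dp": [0.103,0.022,0.52],"angular": [0,0,0.075],"fingers": 0.3}
    - {"dp": [0.103,0.022,0.52],"angular": [0,0,0.075],"fingers": 0.5}
    - {"dp": [0.103,0.022,0.52],"angular": [0,0,0.075],"fingers": 0.8}
    - {"dp": [0.103,0.022,0.52],"angular": [0,0,0.075],"fingers": 0.8}
  newtons: 20

```text
time: 34.4
tool_pos: [664.6, 101.2, 135.1]
tcp_rot: [180.0, -0.2, 9.8]
ft_force: [-1.0, 0.6, 4.0]
finger_gap: 23.6
grip_force: 20.3
```

```bash
python3 - <<'E'
from look import *
s=sense();print({k:s[k] for k in ["time","tool_pos","tcp_rot","finger_gap","grip_force","ft_force"]})
H=np.array([516.2,74.9])
P=np.array(s["tool_pos"][:2]);th0=np.degrees(np.arctan2(*(P-H)[::-1]));r=np.linalg.norm(P-H);print(th0,r)
R=Ro.from_euler('xyz',s["tcp_rot"],degrees=True).as_matrix()
end=98.8
for a in list(np.arange(10,81,10))+[end-th0]:
    t=np.radians(th0+a);d=np.append(H+r*np.array([np.cos(t),np.sin(t)])-P,0);print(round(a,1),(R.T@d/200).round(3),round(-a/180,3))
E
```

```text
{'time': 34.4, 'tool_pos': array([664.6, 101.2, 135.1]), 'tcp_rot': array([180. ,  -0.2,   9.8]), 'finger_gap': 23.623435285787973, 'grip_force': 20.266882956493646, 'ft_force': array([-1. ,  0.6,  4. ])}
10.042955783863965 150.7444677834437
10 [-0.  -0.1 -0. ] -0.056
20 [-0.  -0.3 -0. ] -0.111
30 [-0.1 -0.4 -0. ] -0.167
40 [-0.2 -0.5 -0. ] -0.222
50 [-0.3 -0.6 -0. ] -0.278
60 [-0.4 -0.7 -0. ] -0.333
70 [-0.5 -0.7 -0. ] -0.389
80 [-0.6 -0.7 -0. ] -0.444
88.8 [-0.7 -0.8 -0. ] -0.493
```

step_arm:
  targets:
    - {"dp": [-0.011,-0.131,-0.005],"angular": [0,0,-0.056],"fingers": 0.8}
    - {"dp": [-0.045,-0.258,-0.005],"angular": [0,0,-0.111],"fingers": 0.8}
    - {"dp": [-0.101,-0.377,-0.005],"angular": [0,0,-0.167],"fingers": 0.8}
    - {"dp": [-0.176,-0.485,-0.005],"angular": [0,0,-0.222],"fingers": 0.8}
    - {"dp": [-0.269,-0.578,-0.005],"angular": [0,0,-0.278],"fingers": 0.8}
    - {"dp": [-0.377,-0.653,-0.005],"angular": [0,0,-0.333],"fingers": 0.8}
    - {"dp": [-0.496,-0.709,-0.005],"angular": [0,0,-0.389],"fingers": 0.8}
    - {"dp": [-0.623,-0.743,-0.005],"angular": [0,0,-0.444],"fingers": 0.8}

```text
time: 35.4
tool_pos: [515.6, 227.9, 135.1]
tcp_rot: [179.8, -0.1, 90.1]
ft_force: [2.2, -0.9, 1.4]
finger_gap: 23.3
grip_force: 20.8
```

```bash
python3 - <<'E'
from look import *
s=sense();print({k:s[k] for k in ["time","tool_pos","tcp_rot","finger_gap","grip_force","ft_force"]})
H=np.array([516.2,74.9])
P=np.array(s["tool_pos"][:2]);th0=np.degrees(np.arctan2(*(P-H)[::-1]));r=np.linalg.norm(P-H);print(th0,r)
np.set_printoptions(precision=4,suppress=True)
for e in [95,98.8,100.3]: t=np.radians(e);print(e,delta([*(H+150.4*np.array([np.cos(t),np.sin(t)])),s["tool_pos"][2]]))
E
```

```text
{'time': 35.4, 'tool_pos': array([515.6, 227.9, 135.1]), 'tcp_rot': array([179.8,  -0.1,  90.1]), 'finger_gap': 23.275221772990967, 'grip_force': 20.80136654432863, 'ft_force': array([ 2.2, -0.9,  1.4])}
90.2082487533362 152.9757937669841
95 [-0.0157 -0.0628 -0.0002]
98.8 [-0.0216 -0.1123 -0.0004]
100.3 [-0.0248 -0.1317 -0.0004]
```

step_arm:
  targets:
    - {"dp": [-0.008,-0.03,0],"angular": [0,0,-0.014],"fingers": 0.8}
    - {"dp": [-0.01,-0.06,0],"angular": [0,0,-0.027],"fingers": 0.8}
    - {"dp": [-0.013,-0.09,0],"angular": [0,0,-0.038],"fingers": 0.8}
    - {"dp": [-0.016,-0.112,0],"angular": [0,0,-0.048],"fingers": 0.8}
    - {"dp": [-0.018,-0.125,0],"angular": [0,0,-0.05],"fingers": 0.8}
    - {"dp": [-0.018,-0.132,0],"angular": [0,0,-0.05],"fingers": 0.8}
    - {"dp": [-0.018,-0.132,0],"angular": [0,0,-0.05],"fingers": 0.8}
    - {"dp": [-0.018,-0.132,0],"angular": [0,0,-0.05],"fingers": 0.8}

```text
time: 36.4
tool_pos: [491.8, 225.9, 135.3]
tcp_rot: [179.5, -0.3, 98.7]
ft_force: [14.6, 14.3, -12.3]
finger_gap: 23.2
grip_force: 20.8
```

step_arm:
  targets:
    - {"dp": [0,0,0],"angular": [0,0,0],"fingers": 0.5}
    - {"dp": [0,0,0],"angular": [0,0,0],"fingers": 0.4}
    - {"dp": [0,0,0],"angular": [0,0,0],"fingers": 0.4}
    - {"dp": [0,0,-0.1],"angular": [0,0,0],"fingers": 0.4}
    - {"dp": [0,0,-0.3],"angular": [0,0,0],"fingers": 0.4}
    - {"dp": [-0.2,0,-0.5],"angular": [0,0,0],"fingers": 0.4}
    - {"dp": [-0.45,0,-0.6],"angular": [0,0,0],"fingers": 0.4}
    - {"dp": [-0.5,0,-0.6],"angular": [0,0,0],"fingers": 0.4}

```text
time: 37.4
tool_pos: [505.7, 121.8, 256.6]
tcp_rot: [179.7, 0.0, 98.5]
ft_force: [-0.1, -0.0, -0.0]
finger_gap: 51.2
grip_force: 0.0
```

```bash
python3 - <<'E'
from look import *
s=sense();p,im=wl("w10");print(s["time"],s["tool_pos"],s["ft_force"])
H=[516.2,74.9];K=[516.2+150*np.cos(np.radians(98.8)),74.9+150*np.sin(np.radians(98.8))];print(K,proj(p,[*K,168]),proj(p,[*H,128]))
d=pinpoint("wrist","keeper_knob");print([(x["conf"],x["at"],ray(p,x["at"],152)) for x in d])
t=snapshot("top");cv2.imwrite("pics/top9.png",t)
v=np.hstack([cv2.resize(im[:,60:452],(400,392)),cv2.resize(t[110:260,110:260],(392,392),interpolation=cv2.INTER_CUBIC)]);cv2.imwrite("pics/fin.png",v)
E
```

```text
37.4 [505.7 121.8 256.6] [-0.1 -0.  -0. ]
[np.float64(493.2521245573943), np.float64(223.13425721698292)] [257.2  59.8] [257.2 224.1]
[(0.69, [256.6, 60.4], array([492.8, 224.4, 152. ])), (0.53, [260.7, 216.9], array([516.4,  93.5, 152. ]))]
```

View pics/fin.png

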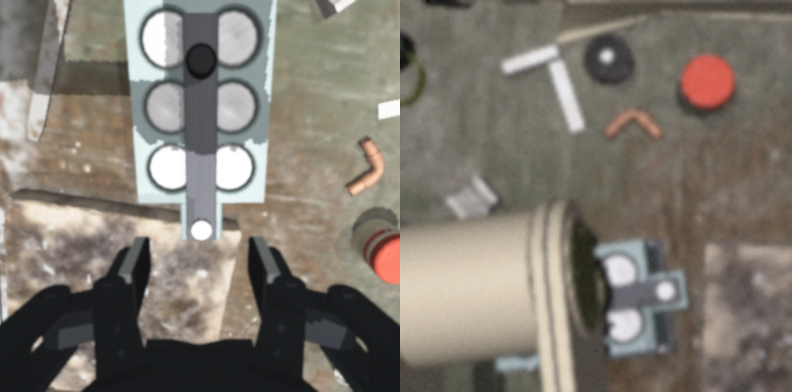

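The wrist view shows the keeper at wrist pixel (257,60), lying straight between the two rows. All six discs are below it, and the elbow and V block have not moved.

```bash
python3 -c "from bench import *; print(hand_in())"
```

```text
the job is handed in; nothing more can be done
None
```

I pressed the discs and found cells 3 and 4 empty, put a steel bar fully home in each, swung the keeper shut to its stop over the cells, and handed the job in about 37 s into the 72 s limit. No verdict came back.

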